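# Seat a printed housing in its fixture and snap the toggle clamp shut

## Robot

A 6-joint arm with a two-finger parallel gripper is mounted at the origin on the work surface. World frame = base frame: x ahead of the robot, y to its left, z up, the work surface at z = 0. Lengths are in mm, angles in rad, forces in N, time in s.
With the tool pointing down it reaches from about 300 to 950 mm from the base axis. Payload 3.1 kg.
Tool frame: the origin (TCP) lies at the very end of the fingers, on their centre line; the grasp point (between the pads) lies ctrl.grip_point_offset behind it (ctrl.grip_point_offset is the distance from the TCP to the grasp point, in mm); z points along the fingers, y is the line along which they close (so a half turn about z gives the same grasp; the last joint's range is limited). The gripper opens to 85 mm and grips with 20 to 120 N. Pads are 22 mm wide; open, the fingers measure 114 mm over their backs; the gripper's body (76 mm by 85 mm) begins 54 mm behind the grasp point. The pads swing forward as they close: fully open they stand 13 mm farther back than shut.
Start: joints at [-1.272, 0.308, 1.634, -0, 1.2, -0.07], TCP at [225.284, -582.991, 231.272] pointing down, gripper open.
Joint ranges: [-3.06, 3.06], [-0.79, 1.96], [0.05, 2.63], [-1.19, 4.34], [0.05, 2.64], [-2.94, 2.94]. Speed limits (rad/s): [2.79, 2.79, 3.14, 3.14, 3.14, 3.14].

## Interface

Orientations are given as a unit quaternion [x, y, z, w].
In Python, from station import sense, vision, job_done, ctrl gives the robot as it stands. The module is installed in compiled form; this text tells all that it offers.
- The arm moves only by the tool drive_tool, never from a script. Its argument "steps" is a list of rows, each a list of 3 entries, a list of its own where there are three numbers: the closure, from 0 (fully open) to 1 (shut), then the shift along the tool's x, y, z in mm, then the turn, a rotation vector about the tool's x, y, z in degrees. A call has 1 to 10 rows; each row shifts and turns the commanded pose from where the row before left it, along the tool's axes as they then stand; what a row does not reach is not made up. A row lasts 1/8 s, in which the tool goes at most 62.5 mm and 10.7 degrees, less where a joint would pass 70% of its speed; a pose out of reach is approached as far as the arm can. A call with a gripper value outside its range is refused whole. The fingers move at their own pace and stop on an object; "newtons" is the grip in N (left out, the last holds). Time passes only in rows, so rows that do not move let the fingers close. It gives the time, the measured TCP pose, the force, the opening and the grip force at its end, in the units of the state.
- sense(): the state, without advancing time (a new reading comes with each control period).
- vision.get_image(name): name is "scene" or "top" or "wrist"; returns a dict with "pixels" (400x640x3 uint8, red, green, blue), "depth" (400x640 float32, mm along the optical axis (not along the pixel's ray), 0 where there is no reading), "camera_matrix" (3x3 intrinsics, pixels), "T" (4x4, takes a point from camera to world coordinates); the wrist camera has in their place "T_tool_cam" (4x4, takes a point from camera to tool coordinates, whose origin is the TCP and whose axes are the flange's). Camera axes: x right, y down, z forward; pixel columns grow to the right and rows downward; lengths in mm; the calibration is good to about 2 mm. A picture is of the moment at which its call begins: read the wrist's pose just before it.
- job_done(): hands the job in; it is judged then, once.
The state is a dict: "t": time; "q": joint angles; "joint_velocities": joint speeds; "effort": joint torques, N m; "tcp_pos": TCP position; "ee_rot": TCP orientation; "force": force on the tool from outside, world axes, zero at the start; "moment": the same for the moment, N m; "width": finger opening in mm; "grip_force": force on a finger pad.
Only numpy, scipy, OpenCV 4.12 (cv2) and the standard library are available. Lean on these libraries where they do the work, as an engineer would, in place of code of your own. Each camera call takes 0.05 s, during which the arm holds its last target. There are 200 camera calls.

## Task

Push the orange printed housing along its channel until it is fully home against the steel stop. Then push the toggle clamp's black handle over, away from the housing and down, past its dead point until it snaps into lock with the rubber foot pressing on the housing, and move clear. Only push: do not lift the housing, and leave the other things on the table where they are.

Things in the scene. Friction and masses are not known exactly. Their poses are not given: they have to be found in the camera images.
- fixture: Aluminium base plate fixed to the table, 110 (x) x 270 (y) x 12 mm, with a guide channel, a stop and a toggle clamp in line along its y axis. Origin: on the table top, below the middle of the stop's face; z up. The plate spans y -170 to +100 mm. The channel on the -y side has two dark steel rails 9 mm high, inner faces at x = -32.5 and +32.5, from y = -135 to 0; beyond is bare plate.
- stop (a point): Middle of the face of the stop, at plate level: fixture (0, 0, 12 mm). The stop is a dark steel bar across the channel, 78 mm wide, 12 thick, 18 high above the plate, its face towards the fixture's -y.
- housing: Orange 3D-printed block, 60 (x) x 80 (y) x 20 mm with a raised pad 34 x 44 x 4 mm on top, about 90 g, loose on the plate in the channel. Origin: centre of its underside; its y axis points along the channel to the stop. It starts 25 to 50 mm short of the stop; home, its +y end touches the stop and its origin is at fixture y = -40 mm (within 3 mm). Push on its -y end.
- foot: Rubber foot, 17 mm across, 10 thick, sprung, on the end of the clamp's steel arm; origin: centre of its top. While the clamp is open the arm points steeply up above the stop (fixture y -35 to +35, top about z = 115 mm); it comes down by itself as the handle goes over. Locked, the foot is over fixture y = -30 mm and presses on the housing's pad with about 5 N.
- clamp_handle (a joint): Handle angle, rad. 0 = open, handle straight up (the start); grows as it swings over to the fixture's +y, away from the housing; 1.55 = locked at its end stop, handle level. A spring resists up to the dead point at about 1.15 (let go before, it jumps back open); past it the handle snaps by itself to 1.55 and stays. About 6 N near the outer end pushes it over.
- handle_pivot (a point): Axis of the handle, fixed at the fixture's x = 0, y = 55, z = 62 mm, lying along the fixture's x, in a steel bracket behind the stop (x -15 to +15, y 22 to 74 mm, top at z = 68 mm).
- handle_end (a point): Middle of the outer end of the handle, 130 mm from the pivot; moves with the handle. From 42 to 130 mm from the pivot the handle is a round black grip 22 mm in diameter; nearer in it is a flat steel bar 16 x 10 mm. Upright, its end is at z = 192 mm; locked, its axis is at z = 62 mm.
- cover: Other thing, leave alone: loose flat orange printed cover 55 x 70 x 5 mm with four 12 mm posts up, origin under its centre.
- spacer: Other thing, leave alone: loose orange printed ring 42 mm across, 16 mm high, origin under its centre.
- driver: Other thing, leave alone: loose screwdriver about 170 mm long lying along its own x axis.
- usb_stick: Other thing, leave alone: loose black memory stick 18 x 58 x 9 mm.
- pen_tub: Other thing, leave alone: white tub of pens, 84 mm across, 140 mm high, origin under its centre.
- bottle: Other thing, leave alone: bottle 70 mm across, 160 mm high, origin under its centre.
- spool: Other thing, leave alone: black spool of blue filament lying flat, 200 mm across, 65 mm high, origin under its centre.
- power_brick: Other thing, leave alone: black power supply 60 x 140 x 32 mm, origin under its centre.

How it is judged:
By the outcome, as a careful person would: the job done as asked, in the order asked, and still so for the second after the job is handed in, with the robot touching nothing.
It also fails if it takes over 45 s, if anything falls off the work surface, if the arm or the gripper's body presses on something with over 40 N, if the wrist force passes 120 N, or if a joint passes its speed limit or range.

## Working session

There is one attempt and no reset: what is moved stays moved. The work goes in short steps, Python scripts to look and compute and a tool call to move; the robot and the scene stay as the last step left them, time stands still between calls to the robot, and variables do not carry over. Pictures are saved under pics/ and viewed, at most 10 in all, crops included, and the job is handed in when it is done.

Besides the shell and the picture viewer there is one more tool, called after "Call:" in YAML: its name, and indented under it one key for each argument. drive_tool: Moves the arm, as the interface text tells. Its arguments: {"type":"object","properties":{"steps":{"type":"array","items":{"type":"array"}},"newtons":{"type":"number"}},"required":["steps"]}

```bash
mkdir -p pics; cat > h.py <<'E'
from station import sense, vision, job_done, ctrl
import numpy as np, cv2
def world(im,u,v,T=None):
    T=im["T"] if T is None else T
    d=np.median([x for x in im["depth"][v-1:v+2,u-1:u+2].ravel() if x>0] or [0])
    p=np.linalg.inv(im["camera_matrix"])@[u,v,1]*d
    return (T@np.r_[p,1])[:3]
E
python3 - <<'E'
from h import *
for n in ("top","scene"):
    im=vision.get_image(n); cv2.imwrite(f"pics/{n}0.png",im["pixels"][...,::-1]); np.savez(f"{n}0.npz",**im)
    print(n,im["T"].round(2).tolist())
s=sense();print(s["tcp_pos"],s["ee_rot"],s["force"],s["width"],ctrl.grip_point_offset)
E
```

```text
top [[-0.03, -0.99, 0.16, 335.69], [-1.0, 0.03, 0.0, 9.4], [-0.01, -0.16, -0.99, 1477.2], [0.0, 0.0, 0.0, 1.0]]
scene [[-0.71, 0.61, -0.35, 933.94], [0.71, 0.61, -0.35, 393.07], [0.0, -0.5, -0.87, 1001.85], [0.0, 0.0, 0.0, 1.0]]
[ 225.05223379 -582.25120031  230.12519117] [ 9.83047386e-01  1.83348516e-01 -1.17932735e-04 -1.07027822e-03] [-0.30925434 -0.19507724  0.15955965] 85.25832274859889 18.700000000000003
```

View pics/top0.png

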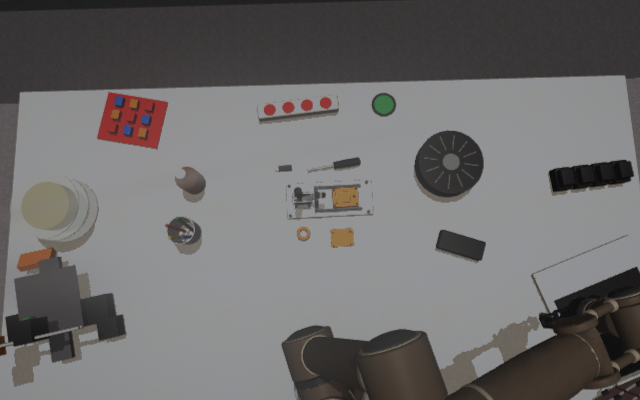

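View pics/scene0.png

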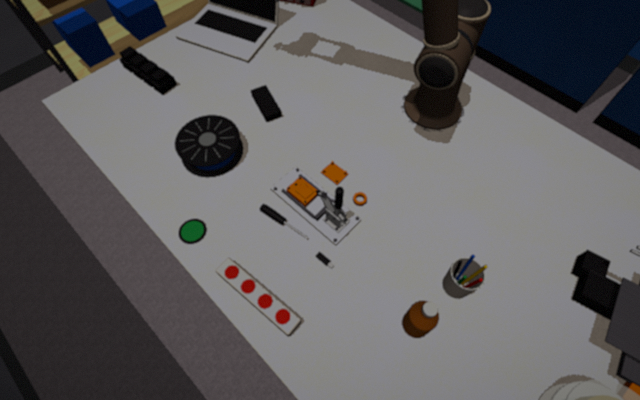

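The top view shows the fixture at (287–373, 180–218), with the housing at (346,198) and the clamp to its left, so fixture +y is about world +y. I'll enlarge both views.

```bash
python3 - <<'E'
from h import *
a=np.load("top0.npz"); c=a["pixels"][170:255,275:385,::-1]; cv2.imwrite("pics/c1.png",cv2.resize(np.clip(c*1.5,0,255).astype('uint8'),None,fx=7,fy=7,interpolation=cv2.INTER_CUBIC))
E
```

```text
(no output)
```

View pics/c1.png

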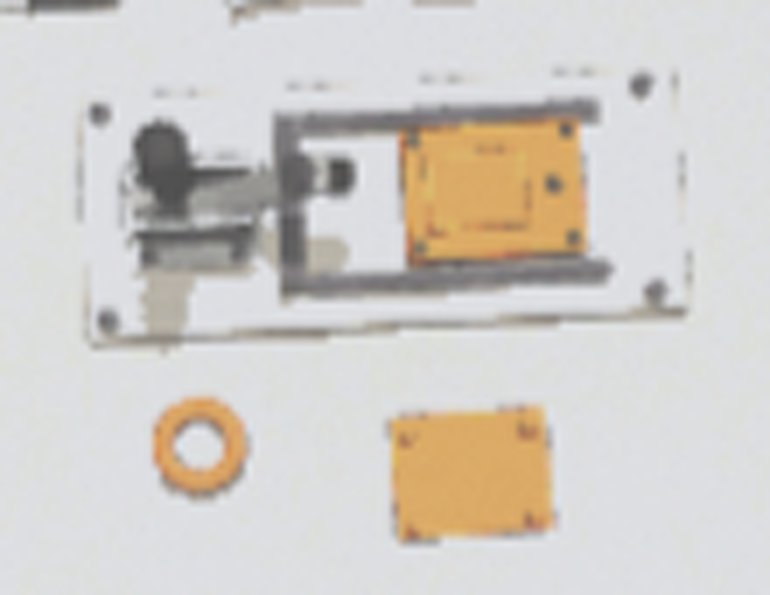

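Clear view: rails run to x≈600 in the crop, the housing's corners are (402,128),(580,118),(588,250),(408,265), and the four plate screws show. I'll project these onto known-height planes.

```bash
cat >> h.py <<'E'
def plane(K,T,u,v,z):
    r=T[:3,:3]@np.linalg.inv(K)@[u,v,1]; return T[:3,3]+r*(z-T[2,3])/r[2]
E
python3 - <<'E'
from h import *
a=np.load("top0.npz"); 
f=lambda L,z:np.array([plane(a["camera_matrix"],a["T"],275+(x-3)/7,170+(y-3)/7,z)[:2] for x,y in L])
S=f([(100,114),(641,84),(655,293),(108,321)],12); H=f([(402,128),(580,118),(588,250),(408,265)],32)
R=f([(598,110),(610,270)],21); st=f([(300,125),(303,290)],30)
P=f([(80,105),(676,73),(688,312),(92,345)],12)
for n,x in zip(("screw","hous","railend","stopface","plate"),(S,H,R,st,P)): print(n,x.round(1).tolist(),x.mean(0).round(1))
for X in (S,H,P):
    d=(X[0]+X[3]-X[1]-X[2]); print("yaw deg of +y rel world y",np.degrees(np.arctan2(-d[0],d[1])), np.linalg.norm(d)/2)
print(world(a,346,198))
E
```

```text
screw [[605.8, 113.6], [612.8, -130.8], [517.6, -133.1], [511.7, 111.5]] [562.   -9.7]
hous [[592.1, -22.0], [594.4, -101.2], [535.1, -102.4], [530.6, -22.8]] [563.  -62.1]
railend [[599.8, -110.2], [527.4, -112.7]] [ 563.6 -111.4]
stopface [[595.0, 23.3], [521.0, 23.9]] [558.   23.6]
plate [[610.2, 122.6], [617.4, -146.8], [508.7, -147.5], [501.1, 118.9]] [559.3 -13.2]
yaw deg of +y rel world y 1.5121669885812057 244.62049593548974
yaw deg of +y rel world y 2.4602970442032217 79.5083065928556
yaw deg of +y rel world y 1.580953644232752 267.9524084407249
[558.64461255 -64.27609985  33.90864134]
```

Call:
drive_tool:
  steps:
    - [1,[0,0,0],[0,0,9.75]]
    - [1,[0,0,0],[0,0,9.75]]
    - [1,[35,-44,0],[0,0,0]]
    - [1,[35,-44,0],[0,0,0]]
    - [1,[35,-44,0],[0,0,0]]
    - [1,[35,-44,0],[0,0,0]]
    - [1,[35,-44,0],[0,0,0]]
    - [1,[35,-44,0],[0,0,0]]
    - [1,[35,-44,0],[0,0,0]]
    - [1,[0,0,0],[0,0,0]]
  newtons: 30

```text
t: 1.35
tcp_pos: [462.9, -264.8, 230.8]
ee_rot: [1.0, 0.017, -0.0, -0.001]
force: [0.1, -0.6, 0.5]
width: 0.2
grip_force: 0.0
```

Call:
drive_tool:
  steps:
    - [1,[35,-43,0],[0,0,0]]
    - [1,[35,-43,0],[0,0,0]]
    - [1,[35,-44,0],[0,0,0]]
    - [1,[0,0,40],[0,0,0]]
    - [1,[0,0,0],[0,0,0]]
    - [1,[0,0,0],[0,0,0]]

```text
t: 2.1
tcp_pos: [562.3, -136.3, 191.6]
ee_rot: [1.0, 0.014, -0.0, 0.0]
force: [0.9, -0.8, 0.2]
width: -0.1
grip_force: 0.0
```

```bash
python3 - <<'E'
from h import *
s=sense(); im=vision.get_image("wrist"); cv2.imwrite("pics/w1.png",im["pixels"][...,::-1])
np.savez("w1.npz",tcp=s["tcp_pos"],q=s["ee_rot"],**im); print(s["tcp_pos"],s["ee_rot"]); print(im["T_tool_cam"].round(2))
E
```

```text
[ 562.34878208 -136.33931716  191.60987943] [ 9.99908454e-01  1.35292125e-02 -1.75005256e-04  1.19852545e-04]
[[  -0.     -0.97   -0.26   65.66]
 [   1.     -0.     -0.      1.31]
 [   0.     -0.26    0.97 -143.18]
 [   0.      0.      0.      1.  ]]
```

View pics/w1.png

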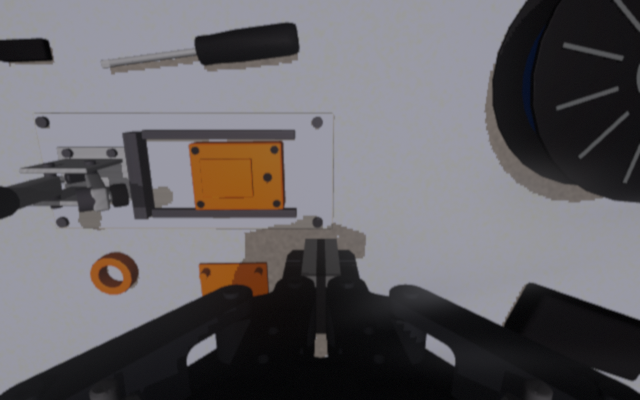

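The wrist view shows the fixture well aligned: right screws at (317,122) and (317,222), rail ends at (295,134) and (296,212), and the housing's near end at x≈284.

```bash
python3 - <<'E'
from h import *
from scipy.spatial.transform import Rotation as R
a=np.load("w1.npz"); T=np.eye(4); T[:3,:3]=R.from_quat(a["q"]).as_matrix(); T[:3,3]=a["tcp"]; T=T@a["T_tool_cam"]
for n,z,L in (("screw",12,[(42,122),(317,122),(317,222),(62,222)]),("rail",21,[(295,134),(296,212)]),("stop",30,[(148,133),(152,217)]),("hous",32,[(191,142),(284,142),(284,210),(193,209)]),("plate",12,[(333,112),(333,229),(37,112)])):
    print(n,[plane(a["camera_matrix"],T,u,v,z)[:2].round(1).tolist() for u,v in L])
E
```

```text
screw [[605.2, 113.8], [611.8, -133.2], [517.0, -135.5], [510.5, 111.5]]
rail [[601.4, -114.1], [529.4, -115.6]]
stop [[599.6, 10.9], [524.0, 14.9]]
hous [[593.2, -26.0], [595.3, -105.5], [534.5, -105.5], [533.3, -23.7]]
plate [[620.9, -147.2], [510.2, -151.2], [613.9, 116.7]]
```

Call:
drive_tool:
  steps:
    - [1,[1,2,60],[0,0,0]]
    - [1,[0,0,60],[0,0,0]]
    - [1,[0,0,35],[0,0,0]]
    - [1,[0,0,15],[0,0,0]]
    - [1,[0,0,0],[0,0,0]]
    - [1,[0,0,0],[0,0,0]]

```text
t: 2.9
tcp_pos: [565.8, -138.1, 23.6]
ee_rot: [1.0, 0.014, 0.002, 0.001]
force: [-0.5, -0.0, 0.7]
width: 0.2
grip_force: 0.0
```

Call:
drive_tool:
  steps:
    - [1,[0,-8,3],[0,0,0]]
    - [1,[0,-6,0],[0,0,0]]
    - [1,[0,-6,0],[0,0,0]]
    - [1,[0,-6,0],[0,0,0]]
    - [1,[0,-6,0],[0,0,0]]
    - [1,[0,-6,0],[0,0,0]]
    - [1,[0,-6,0],[0,0,0]]
    - [1,[0,-4,0],[0,0,0]]
    - [1,[0,-4,0],[0,0,0]]
    - [1,[0,0,0],[0,0,0]]

```text
t: 4.15
tcp_pos: [562.1, -84.8, 18.1]
ee_rot: [1.0, 0.014, -0.0, -0.0]
force: [0.3, -0.6, -0.3]
width: 0.2
grip_force: 0.0
```

Call:
drive_tool:
  steps:
    - [1,[0,-3,0],[0,0,0]]
    - [1,[0,-3,0],[0,0,0]]
    - [1,[0,-2,0],[0,0,0]]
    - [1,[0,-2,0],[0,0,0]]
    - [1,[0,0,0],[0,0,0]]

```text
t: 4.78
tcp_pos: [562.0, -75.0, 18.3]
ee_rot: [1.0, 0.014, -0.0, -0.0]
force: [-0.2, -0.2, -0.2]
width: 0.0
grip_force: 0.0
```

Call:
drive_tool:
  steps:
    - [1,[0,-1.5,0],[0,0,0]]
    - [1,[0,-1.5,0],[0,0,0]]
    - [1,[0,0,0],[0,0,0]]

```text
t: 5.15
tcp_pos: [561.9, -72.1, 18.3]
ee_rot: [1.0, 0.014, 0.0, -0.0]
force: [0.4, -0.4, 0.5]
width: -0.0
grip_force: 0.0
```

```bash
python3 - <<'E'
from h import *
s=sense(); im=vision.get_image("scene"); c=im["pixels"][155:250,265:375,::-1]
cv2.imwrite("pics/s1.png",cv2.resize(np.clip(c*1.4,0,255).astype('uint8'),None,fx=6,fy=6,interpolation=cv2.INTER_CUBIC))
print(s["tcp_pos"],s["force"])
E
```

```text
[561.91122875 -72.09157799  18.32654101] [ 0.41197265 -0.43505447  0.48887228]
```

View pics/s1.png

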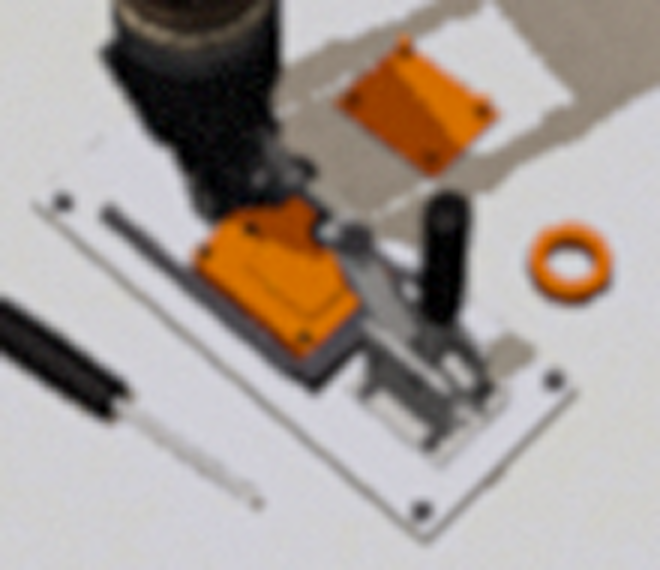

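The housing's front edge (300,360) is nearly on the stop (320,375). There is no contact force yet, so I'll push on gently.

Call:
drive_tool:
  steps:
    - [1,[0,-1.5,0],[0,0,0]]
    - [1,[0,-1,0],[0,0,0]]
    - [1,[0,0,0],[0,0,0]]

```text
t: 5.58
tcp_pos: [562.0, -71.5, 18.5]
ee_rot: [1.0, 0.015, 0.0, 0.001]
force: [-0.7, -6.5, 0.7]
width: -0.1
grip_force: 3.3
```

Home contact: 6.5 N at TCP y = -71.5, matching the predicted -73. I'll press briefly, back off and rise.

Call:
drive_tool:
  steps:
    - [1,[0,-1,0],[0,0,0]]
    - [1,[0,0,0],[0,0,0]]
    - [1,[0,6,0],[0,0,0]]
    - [1,[0,10,0],[0,0,0]]
    - [1,[0,0,-40],[0,0,0]]
    - [1,[0,0,-55],[0,0,0]]
    - [1,[0,0,-55],[0,0,0]]
    - [1,[0,0,0],[0,0,0]]
    - [1,[0,0,0],[0,0,0]]

```text
t: 6.7
tcp_pos: [561.8, -84.6, 168.1]
ee_rot: [1.0, 0.014, -0.0, -0.0]
force: [-0.2, -0.6, 0.2]
width: -0.0
grip_force: 0.0
```

```bash
python3 - <<'E'
from h import *
s=sense(); im=vision.get_image("wrist"); cv2.imwrite("pics/w2.png",im["pixels"][...,::-1])
np.savez("w2.npz",tcp=s["tcp_pos"],q=s["ee_rot"],**im); print(s["tcp_pos"],s["ee_rot"],s["force"])
E
```

```text
[561.84828511 -84.62840695 168.09704656] [ 9.99899433e-01  1.41796452e-02 -1.66801646e-04 -1.83803874e-04] [-0.18753497 -0.60139156  0.1991126 ]
```

View pics/w2.png

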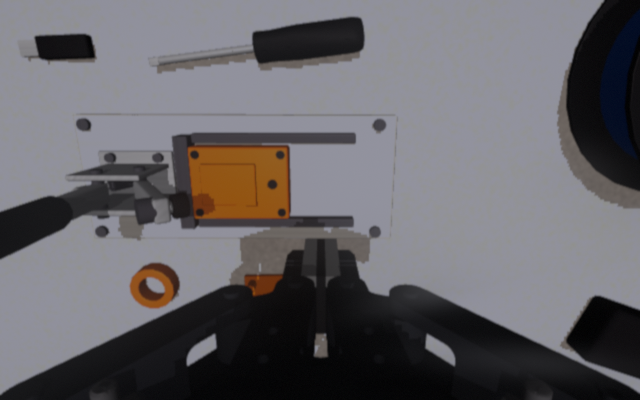

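The housing (left edge 188) now sits against the stop (172–190). Next I'll move to the handle's near side.

Call:
drive_tool:
  steps:
    - [1,[0,-45,0],[0,0,0]]
    - [1,[1,-45,0],[0,0,0]]
    - [1,[0,-30,0],[0,0,0]]
    - [1,[0,0,0],[0,0,0]]
    - [1,[0,0,0],[0,0,0]]

```text
t: 7.38
tcp_pos: [558.8, 34.8, 166.7]
ee_rot: [1.0, 0.014, -0.001, 0.0]
force: [-0.5, 0.3, 0.3]
width: 0.1
grip_force: 0.0
```

Call:
drive_tool:
  steps:
    - [1,[0,-8,0],[0,0,0]]
    - [1,[0,-8,0],[0,0,0]]
    - [1,[0,-10,0],[0,0,0]]
    - [1,[0,-10,0],[0,0,0]]
    - [1,[0,-12,1],[0,0,0]]
    - [1,[0,-10,3],[0,0,0]]
    - [1,[0,-10,3],[0,0,0]]
    - [1,[0,-10,5],[0,0,0]]
    - [1,[0,0,0],[0,0,0]]

```text
t: 8.5
tcp_pos: [557.9, 114.9, 156.6]
ee_rot: [1.0, 0.015, 0.0, -0.001]
force: [-0.4, -3.5, 5.1]
width: -0.0
grip_force: 2.8
```

Call:
drive_tool:
  steps:
    - [1,[0,-8,5],[0,0,0]]
    - [1,[0,-8,7],[0,0,0]]
    - [1,[0,-7,9],[0,0,0]]
    - [1,[0,-6,7],[0,0,0]]
    - [1,[0,-5,7],[0,0,0]]
    - [1,[0,-5,7],[0,0,0]]
    - [1,[0,-3,6],[0,0,0]]
    - [1,[0,-3,6],[0,0,0]]
    - [1,[0,-2,6],[0,0,0]]
    - [1,[0,0,0],[0,0,0]]

```text
t: 9.75
tcp_pos: [555.5, 160.1, 95.3]
ee_rot: [1.0, 0.014, -0.001, 0.0]
force: [-0.4, 0.3, 0.1]
width: 0.6
grip_force: 0.0
```

No force now, so the handle has likely snapped over. I'll rise clear and check.

Call:
drive_tool:
  steps:
    - [1,[0,0,-40],[0,0,0]]
    - [1,[0,0,-55],[0,0,0]]
    - [1,[-50,0,-30],[0,0,0]]
    - [1,[-50,0,0],[0,0,0]]
    - [1,[-50,0,0],[0,0,0]]
    - [1,[-50,0,0],[0,0,0]]
    - [1,[0,0,0],[0,0,0]]
    - [1,[0,0,0],[0,0,0]]

```text
t: 10.75
tcp_pos: [357.3, 154.7, 222.1]
ee_rot: [1.0, 0.014, 0.001, -0.0]
force: [0.6, 0.6, -0.0]
width: 0.0
grip_force: 0.0
```

```bash
python3 - <<'E'
from h import *
im=vision.get_image("scene"); c=im["pixels"][155:265,265:385,::-1]
cv2.imwrite("pics/s2.png",cv2.resize(np.clip(c*1.4,0,255).astype('uint8'),None,fx=5,fy=5,interpolation=cv2.INTER_CUBIC))
print(sense()["tcp_pos"])
E
```

```text
[357.81077339 154.75837572 222.11872623]
```

View pics/s2.png

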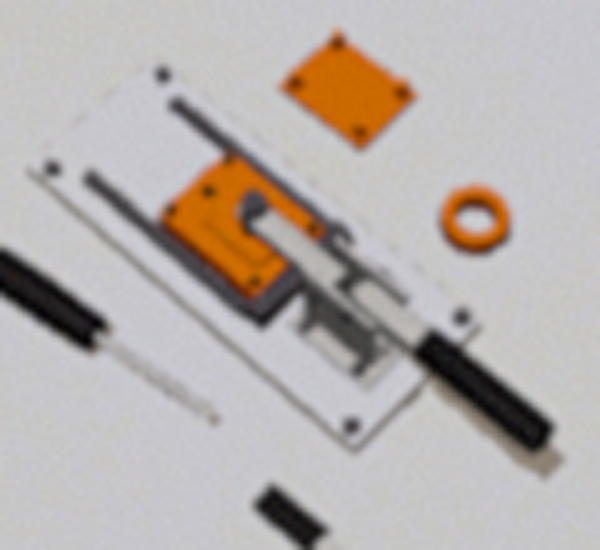

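The handle is over (420,340)→(545,435), the foot is on the pad at (255,210), and the housing is against the stop. I'll check the handle's height by depth, then hand in.

```bash
python3 - <<'E'
from h import *
im=vision.get_image("scene")
a=world(im,352,227);b=world(im,371,240); print(a.round(),b.round())
if abs(a[2]-b[2])<8 and 60<b[2]<85: print(job_done())
E
```

```text
[563. 137.  70.] [558. 199.  75.]
the job is handed in; nothing more can be done
None
```

The housing is home against the stop, the clamp is locked with its handle level and its foot on the pad, the arm is clear, and the job is handed in; I don't have the verdict.

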